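# Unlock the carousel, bring the dropper bottle to the front and hold it there

## Robot

A 7-joint arm with a two-finger parallel gripper is mounted at the origin on the work surface. World frame = base frame: x ahead of the robot, y to its left, z up, the work surface at z = 0. Lengths are in m, angles in rad, forces in N, time in s.
With the tool pointing down it reaches from about 0.4 to 0.85 m from the base axis. Payload 4.5 kg.
Tool frame: the origin (TCP) lies on the centre line of the jaws, within the pads' length; the fingertips stand ctrl.nose_length ahead of it and the grasp point (between the pads) lies 8 mm behind it (ctrl.nose_length is the distance from the TCP to the fingertips, in m); z points along the fingers, y is the direction in which the jaws open and shut (so a half turn about z gives the same grasp; the last joint's range is limited). The gripper opens to 85 mm and grips with 20 to 120 N. Pads are 22 mm wide; open, the fingers measure 114 mm over their backs; the gripper's body (76 mm by 85 mm) begins 54 mm behind the grasp point. The pads swing forward as they close: fully open they stand 13 mm farther back than shut.
Start: joints at [1.213, 0.689, -0.195, 1.565, 0.157, 0.902, -0.215], TCP at [0.239, -0.578, 0.242] pointing down, gripper open.
Joint ranges: [-3.01, 3.01], [-0.46, 2.08], [-1.47, 1.51], [0.13, 2.56], [-1, 4.14], [0.04, 2.09], [-2.66, 2.66]. Speed limits (rad/s): [2.57, 2.57, 3.14, 3.14, 3.14, 3.14, 3.14].

## Interface

Orientations are given as a unit quaternion [x, y, z, w].
In Python, from bench import status, get_image, ticket, ctrl gives the robot as it stands. The module is installed in compiled form; this text tells all that it offers.
- The arm moves only by the tool send_rows, never from a script. Its argument "rows" is a list that holds one entry, the list of rows, each a list of 5 numbers: the shift along the tool's x, y, z in mm, then the turn about the tool's z in degrees, then the closure, from 0 (fully open) to 1 (shut). In form: [[[x, y, z, spin, grip], ...]]. A call has exactly 5 rows; each row shifts and turns the pose as measured when the row begins, along the tool's axes as they then stand; what a row does not reach is not made up. A row lasts 1/8 s, in which the tool goes at most 62.5 mm and 10.7 degrees, less where a joint would pass 70% of its speed; a pose out of reach is approached as far as the arm can. A call is refused whole if a number of a shift passes 62.5 or a number of a turn 10.7, either way. A call with a gripper value outside its range is refused whole. The fingers move at their own pace and stop on an object; the grip force is fixed at half the most. Time passes only in rows, so rows that do not move let the fingers close, or fill a call up. It gives the time, the measured TCP pose, the force and the opening at its end, in the units of the state.
- status.observe(): the state, without advancing time (a new reading comes with each control period).
- get_image(name): name is "scene" or "side" or "wrist"; returns a dict with "color" (384x512x3 uint8, red, green, blue), "z_map" (384x512 float32, m along the optical axis (not along the pixel's ray), 0 where there is no reading), "K" (3x3 intrinsics, pixels), "world_to_cam" (4x4, takes a point from world to camera coordinates); the wrist camera has in their place "mount" (4x4, takes a point from camera to tool coordinates, whose origin is the TCP and whose axes are the flange's). Camera axes: x right, y down, z forward; pixel columns grow to the right and rows downward; lengths in m; the calibration is good to about 2 mm. A picture is of the moment at which its call begins: read the wrist's pose just before it.
- ticket.sign_off(): hands the job in, once; it reports no verdict.
The state is a dict: "clock": time; "qpos": joint angles; "dq": joint speeds; "joint_torque": joint torques, N m; "position": TCP position; "orientation": TCP orientation; "ft_force": force on the tool from outside, world axes, zero at the start; "ft_torque": the same for the moment, N m; "opening": finger opening in m.
Only numpy, scipy, OpenCV 4.12 (cv2) and the standard library are available. Lean on these libraries where they do the work, as an engineer would, in place of code of your own. Each camera call takes 0.05 s, during which the arm holds its last target.

## Task

The little carousel of jars is parked with its locking lever shut: swing the lever all the way open, then take hold of the turntable's raised rim and turn it smoothly until the dropper bottle (the one with the rubber bulb) stands squarely at the front, directly behind the small white dosing dish. Finish still holding the turntable still by its rim, with the lever left open, so that it cannot drift while I draw from the bottle. Leave every jar standing on the turntable, and do not disturb the dish, the mortar or the wooden tray.

Things in the scene. Friction and masses are not known exactly. Their poses are not given: they have to be found in the camera images.
- plinth: fixed square wooden base of the carousel, 280 x 280 mm, 18 mm high; origin at the centre of its underside, on the turntable's axis, z up. Its -x axis points to the front, where a half-round tab, 70 mm wide, carries the dosing dish 171 mm from the axis. The locking lever stands on its front left corner (-x, +y); the rest of it is lower than the deck
- turntable (a joint): angle of the round wooden turntable, rad, 0 at the start, growing anticlockwise seen from above, free for five radians either way. It turns very easily (about 0.02 N m) once unlocked; locked, it has about 1 degree of play. Its value says nothing of where the bottle stands. A small steel keeper rides on its edge, below the deck's height, out to 138 mm radius
- turntable_centre (a point): centre of the turntable's deck, on its vertical axis, 38 mm above the ledge, straight above the plinth's origin. The disc is 260 mm across; its raised rim, all round, is 10 mm thick (radius 120 to 130 mm), its top 64 mm above the ledge. The jars leave about 30 mm free inside the rim
- latch (a joint): angle of the locking lever about its vertical pivot, rad: 0 = shut (handle 65 degrees from the plinth's +x axis towards +y, a tooth on the lever's second arm in the keeper), grows anticlockwise seen from above, 1.4 = fully open at its stop (handle at 145 degrees, front-left). It starts between 0 and 0.04, stays where it is left, and takes about 4 N at the knob to move
- latch_knob (a point): centre of the upright black knob at the end of the locking lever's handle, 66 mm above the ledge; the knob is 16 mm in diameter, from 50 to 79 mm above the ledge; below it runs the flat handle, 10 mm wide, 45 to 51 mm above the ledge. It moves on a circle of 60 mm radius about latch_pivot
- latch_pivot (a point): point on the vertical pivot of the locking lever, 66 mm above the ledge, at the plinth's front left corner (x -107.5 mm, y +107.5 mm in the plinth's frame); the pivot's metal boss is 20 mm in diameter, its top 55 mm above the ledge; the lever's second arm, with the tooth, is 71 mm long and only 36 mm high
- dropper_mid (a point): middle of the dropper bottle, half-way up: amber glass 32 mm in diameter, narrowing to a black collar and a slim rubber bulb on top, 84 mm tall overall, the tallest thing on the turntable. It stands loose on the deck, 57 to 75 mm from the turntable's centre, in one of several places and rides with it. It should end on the plinth's -x axis, between the turntable's centre and the dish
- capped: amber glass bottle 36 mm in diameter, 54 mm tall, with a broad flat black screw cap and no bulb; stands loose on the turntable like the others, 57 to 75 mm from its centre; origin at the centre of its underside, z axis up
- corked: clear glass vial with a cork, 34 mm in diameter, 62 mm tall; stands loose on the turntable like the others, 57 to 75 mm from its centre; origin at the centre of its underside, z axis up
- creamjar: squat amber glass jar with a flat black lid, 41 mm in diameter, 43 mm tall; stands loose on the turntable like the others, 57 to 75 mm from its centre; origin at the centre of its underside, z axis up
- tin: low aluminium tin, 42 mm in diameter, 32 mm tall; stands loose on the turntable like the others, 57 to 75 mm from its centre; origin at the centre of its underside, z axis up
- glassjar: squat clear glass jar with an aluminium lid, 41 mm in diameter, 48 mm tall; stands loose on the turntable like the others, 57 to 75 mm from its centre; origin at the centre of its underside, z axis up
- dish: small white ceramic dosing dish, 54 mm across, 15 mm high, loose on the tab at the front of the plinth, its top 33 mm above the ledge; origin at the centre of its underside
- mortar: white ceramic mortar, 110 mm across, 70 mm high, with its pestle leaning in it up to 130 mm high; loose on the ledge to the right (an open storage box, 260 mm high over its raised lid, stands fixed beyond it); origin at the centre of its underside
- tray: low wooden rolling tray, 180 x 120 mm, 22 mm high, with a small roller in it, loose on the ledge to the left; origin at the centre of its underside
Things that resemble listed ones, but are neither listed nor needed, are in the scene too. What is shaped like the corked but purple is not meant.

How it is judged:
On the way, in this order (a step that is already met when the one before it is completed fails the run):
1. the locking lever is swung open (value of joint latch above 1.2 rad), for 0.2 s.
2. the fingers hold the turntable by its rim with the dropper bottle at the front, the lever still open (y of dropper_mid in the frame of plinth between -0.014 and 0.014 m and x of dropper_mid in the frame of plinth below -0.04 m and value of joint latch above 1.2 rad and contact force between the fingers and turntable above 1 N and horizontal distance between the grasp point and turntable_centre between 0.095 and 0.165 m), for 0.2 s.
At the end, for the whole second after the job is handed in: The dropper bottle is within 14 mm (12 degrees) of the plinth's front centre line on the dish's side. The lever is open beyond 1.2 rad, the fingers press on the turntable (over 1 N) at its rim, it does not turn (under 0.06 rad/s) and all jars stand upright on it (all of step 2 and velocity of joint turntable between -0.06 and 0.06 rad/s and angle between each of dropper_mid, capped, corked, creamjar, tin, glassjar's own z axis and vertical below 0.2 rad and horizontal distance between each of dropper_mid, capped, corked, creamjar, tin, glassjar and plinth below 0.12 m); the arm keeps its last pose, push and grip.
It fails at once if a jar is lifted off the turntable (height (world z) of dropper_mid above 0.105 m or height (world z) of any of capped, corked, creamjar, tin, glassjar above 0.063 m).
It fails at once if the turntable is flung round, at half a turn a second (velocity of joint turntable above 3.1 rad/s or velocity of joint turntable below -3.1 rad/s).
It fails at once if a jar on the turntable is tipped over (angle between any of dropper_mid, capped, corked, creamjar, tin, glassjar's own z axis and vertical above 0.5 rad).
It fails at once if the dish, the mortar or the tray is pushed from its place by more than 25 mm (distance of any of dish, mortar, tray from where it was at the start of the episode above 0.025 m).
It also fails if it takes over 67 s, if anything falls off the work surface, if the arm or the gripper's body presses on something with over 40 N, if the wrist force passes 120 N, or if a joint passes its speed limit or range.

## Working session

There is one attempt and no reset: what is moved stays moved. The work goes in short steps, Python scripts to look and compute and a tool call to move; the robot and the scene stay as the last step left them, time stands still between calls to the robot, and variables do not carry over. Pictures are saved under pics/ and viewed, and the job is handed in when it is done.

Besides the shell and the picture viewer there is one more tool, called after "Request:" in YAML: its name, and indented under it one key for each argument. send_rows: Moves the arm, as the interface text tells. Its arguments: {"type":"object","properties":{"rows":{"type":"array","items":{"type":"array","items":{"type":"array","items":{"type":"number"}}}}},"required":["rows"]}

```bash
mkdir -p pics
cat > h.py <<'E'
import numpy as np, cv2
from bench import status, get_image, ticket, ctrl
from scipy.spatial.transform import Rotation as R
def save(n,name):
    d=get_image(n); cv2.imwrite(f'pics/{name}.png',d['color'][:,:,::-1]); np.savez(f'pics/{name}.npz',**{k:v for k,v in d.items()})
    return d
def pt(d,u,v,z=None):
    z=d['z_map'][int(v),int(u)] if z is None else z
    K=d['K']; p=np.array([(u-K[0,2])/K[0,0]*z,(v-K[1,2])/K[1,1]*z,z,1])
    return (np.linalg.inv(d['world_to_cam'])@p)[:3]
def at(d,u,v,h):
    K=d['K'];M=np.linalg.inv(d['world_to_cam']);r=M[:3,:3]@np.array([(u-K[0,2])/K[0,0],(v-K[1,2])/K[1,1],1]);o=M[:3,3]
    return o+r*(h-o[2])/r[2]
def proj(d,p):
    c=d['world_to_cam']@np.append(p,1); q=d['K']@c[:3]; return q[:2]/q[2]
E
python3 - <<'E'
from h import *
s=status.observe();print(s,ctrl.nose_length)
for n in ['scene','side','wrist']:
    d=save(n,n+'0'); print(n,d['K'][0,0], np.linalg.inv(d['world_to_cam'])[:3].round(3) if n!='wrist' else d['mount'])
E
```

```text
{'clock': 0.0, 'qpos': array([ 1.21282498,  0.69001663, -0.19450703,  1.56636153,  0.15730135,
        0.90251008, -0.21509188]), 'dq': array([-0.00052483,  0.00020773,  0.00136539,  0.00023953,  0.00017842,
       -0.00093239,  0.00078032]), 'joint_torque': array([ 1.40015785e-03, -5.39600265e+01, -1.26650054e+00, -1.58539706e+01,
        9.03449196e-03,  9.46472632e-03,  3.81398635e-06]), 'position': array([ 0.2383446 , -0.57707178,  0.24145883]), 'orientation': array([ 9.80866452e-01,  1.94679474e-01, -2.54751322e-04, -9.17128540e-04]), 'ft_force': array([-0.31031836, -0.26242136,  0.10498156]), 'ft_torque': array([ 0.00499608,  0.00200112, -0.02884784]), 'opening': 0.08502395386212963} 0.011
scene 373.0423415487951 [[ 0.73   0.517 -0.448  1.13 ]
 [ 0.684 -0.54   0.491 -0.496]
 [ 0.012 -0.665 -0.747  0.863]]
side 437.2689562892909 [[ 0.958 -0.123  0.258  0.333]
 [-0.285 -0.449  0.847 -0.999]
 [ 0.011 -0.885 -0.465  0.651]]
wrist 335.67799916837623 [[-1.02186133e-03 -9.57919732e-01 -2.87034394e-01  7.29430997e-02]
 [ 9.99999256e-01 -1.16994703e-03  3.44400469e-04 -2.03770320e-04]
 [-6.65723042e-04 -2.87033828e-01  9.57920215e-01 -1.32074417e-01]
 [ 0.00000000e+00  0.00000000e+00  0.00000000e+00  1.00000000e+00]]
```

View pics/scene0.png

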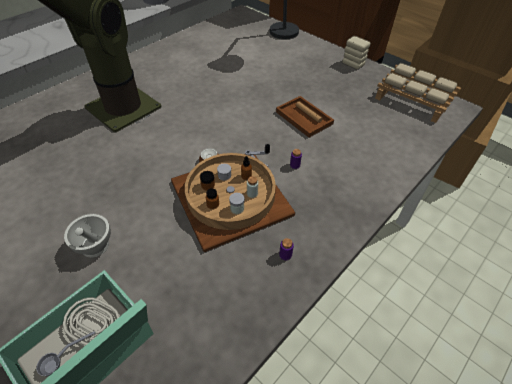

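View pics/side0.png

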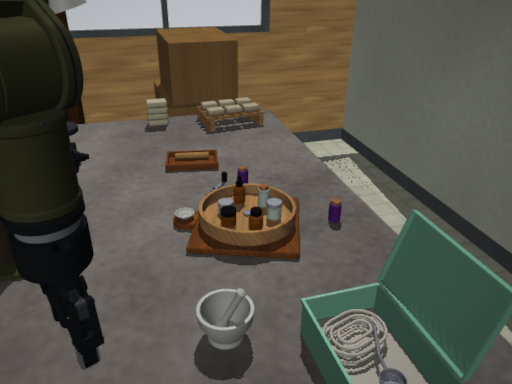

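View pics/wrist0.png

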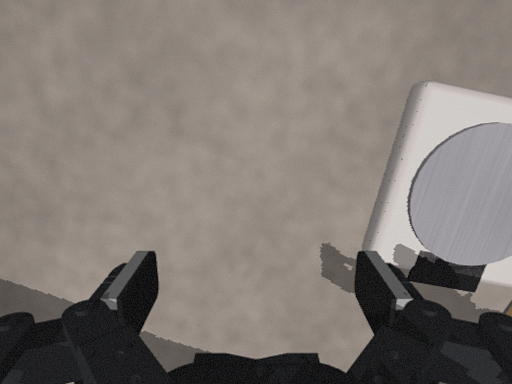

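Run:
```python
from h import *
a=cv2.imread('pics/scene0.png')[130:260,160:310]; a=cv2.resize(a,None,fx=5,fy=5,interpolation=cv2.INTER_CUBIC)
b=cv2.imread('pics/side0.png')[160:260,165:315]; b=cv2.resize(b,None,fx=5,fy=5,interpolation=cv2.INTER_CUBIC)
cv2.imwrite('pics/c1.png',a[:600]);cv2.imwrite('pics/c2.png',b)
print(a.shape,b.shape)
```

```text
(650, 750, 3) (500, 750, 3)
```

View pics/c1.png

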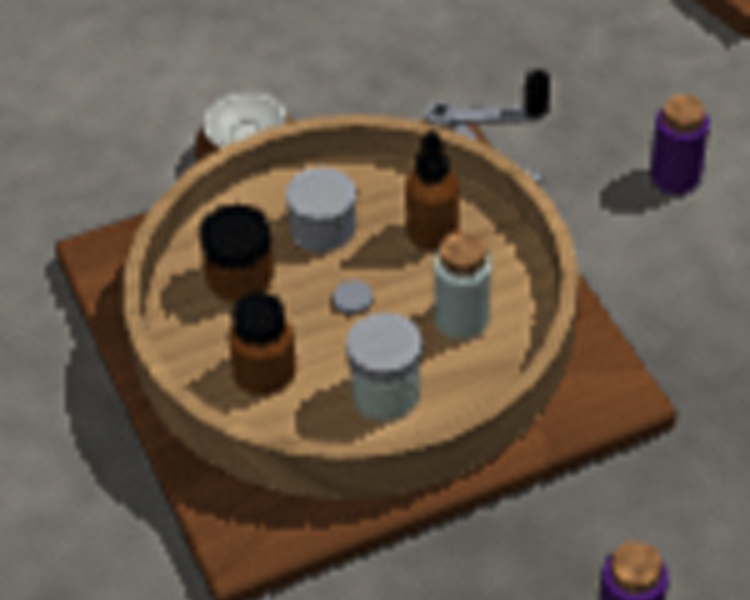

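View pics/c2.png

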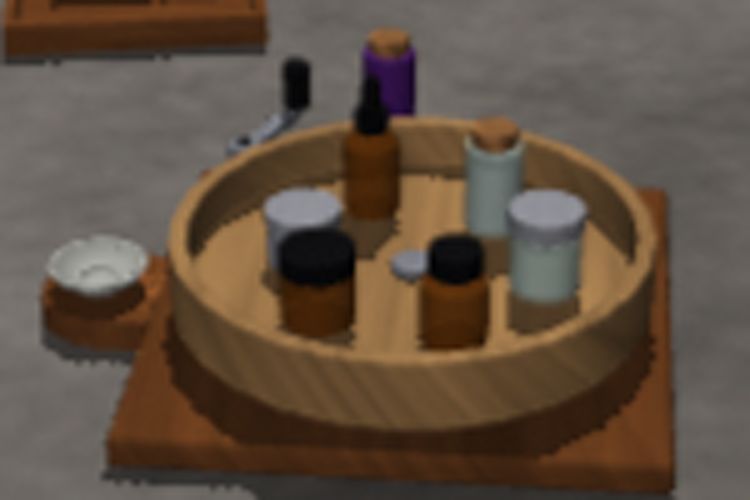

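```bash
cat >> h.py <<'E'
def cloud(d):
    K=d['K'];z=d['z_map'];v,u=np.mgrid[:384,:512]
    p=np.stack([(u-K[0,2])/K[0,0]*z,(v-K[1,2])/K[1,1]*z,z],-1)
    M=np.linalg.inv(d['world_to_cam']);return p@M[:3,:3].T+M[:3,3]
E
python3 - <<'E'
from h import *
from scipy.optimize import least_squares
for n in ['scene','side']:
    d=dict(np.load(f'pics/{n}0.npz')); P=cloud(d); c=d['color'].astype(int)
    c0=pt(d,*( (230,190) if n=='scene' else (247,213))); print(n,'centre-ish',c0)
    r=np.hypot(P[...,0]-c0[0],P[...,1]-c0[1]); 
    m=(r<.35)&(r>.25)&(P[...,2]<.02); print('ledge z',np.median(P[m][:,2]))
    m=(r<.16)&(r>.09)&(abs(P[...,2]-.064)<.004)&(c[...,0]-c[...,2]>35); Q=P[m]
    s=least_squares(lambda x:np.hypot(Q[:,0]-x[0],Q[:,1]-x[1])-x[2],[*c0[:2],.125],loss='soft_l1',f_scale=.003).x
    print(len(Q),s,Q[:,2].mean())
    C=s[:2]
    f=(lambda u,v:(160+u/5-.4,130+v/5-.4)) if n=='scene' else (lambda u,v:(165+u/5-.4,160+v/5-.4))
    D=dict(scene=dict(dish=(244,117,.033),knobtop=(538,74,.079),dropbulbtop=(432,136,.122),dropbase=(430,243,.038),cornerA=(60,243,.018),cornerB=(673,418,.018),cornerC=(218,596,.018),boss=(438,110,.055)),
     side=dict(dish=(98,262,.033),knobtop=(296,63,.079),dropbulbtop=(371,85,.122),dropbase=(372,214,.038),cA=(110,460,.018),cB=(672,487,.018),cC=(668,190,.018),boss=(238,144,.055)))[n]
    for k,(u,v,h) in D.items():
        p=at(d,*f(u,v),h); e=p[:2]-C; print(k,p.round(4),'r',np.hypot(*e).round(4),'ang',np.degrees(np.arctan2(e[1],e[0])).round(1))
E
```

```text
scene centre-ish [ 0.60877535 -0.03249374  0.04357988]
ledge z -0.000824600964288269
762 [ 0.60578387 -0.02922974  0.12431118] 0.06308599361233291
dish [0.4415 0.034  0.033 ] r 0.176 ang 159.0
knobtop [0.5819 0.1557 0.079 ] r 0.1865 ang 97.3
dropbulbtop [0.6032 0.0402 0.122 ] r 0.0695 ang 92.1
dropbase [0.6057 0.035  0.038 ] r 0.0642 ang 90.0
cornerA [ 0.4304 -0.1079  0.018 ] r 0.1922 ang -155.8
cornerB [0.7849 0.0472 0.018 ] r 0.1947 ang 23.1
cornerC [ 0.6861 -0.2067  0.018 ] r 0.1948 ang -65.6
boss [0.5422 0.1078 0.055 ] r 0.1511 ang 114.9
side centre-ish [ 0.6007084  -0.03962215  0.04552164]
ledge z -0.00022710206519471754
680 [ 0.60262217 -0.03082229  0.12417868] 0.06311214377871978
dish [0.4433 0.0309 0.033 ] r 0.1709 ang 158.8
knobtop [0.5819 0.1512 0.079 ] r 0.1832 ang 96.5
dropbulbtop [0.5962 0.0275 0.122 ] r 0.0586 ang 96.3
dropbase [0.5977 0.0334 0.038 ] r 0.0644 ang 94.3
cA [ 0.4246 -0.1294  0.018 ] r 0.2035 ang -151.0
cB [ 0.6781 -0.223   0.018 ] r 0.2065 ang -68.5
cC [0.7827 0.048  0.018 ] r 0.1966 ang 23.6
boss [0.5363 0.1039 0.055 ] r 0.1502 ang 116.2
```

Run:
```python
from h import *
d=dict(np.load('pics/scene0.npz'))
for k,u,v in [('tray',305,117),('trayL',277,112),('trayNear',304,134),('mortar',87,235),('purple1',296,160),('purple2',287,250),('box',140,320)]:
    print(k,pt(d,u,v).round(3))
for k,u,v,h in [('purp1',296.5,152,.062),('purp2',287,240,.062)]: print(k,at(d,u,v,h).round(3))
```

```text
tray [0.533 0.42  0.007]
trayL [0.438 0.374 0.004]
trayNear [ 0.583  0.352 -0.001]
mortar [ 0.479 -0.399  0.078]
purple1 [0.667 0.198 0.04 ]
purple2 [ 0.858 -0.076  0.052]
box [ 0.79  -0.44   0.157]
purp1 [0.659 0.207 0.062]
purp2 [ 0.843 -0.059  0.062]
```

Request:
send_rows:
  rows:
    - [[45,-41,0,0,0.3],[45,-41,0,0,0.3],[45,-41,0,0,0.3],[45,-41,0,0,0.3],[45,-41,0,0,0.3]]

```text
clock: 0.78
position: [0.3695, -0.3002, 0.2398]
orientation: [0.982, 0.189, -0.0, 0.001]
ft_force: [0.8, -0.0, 0.2]
opening: 0.0598
```

```bash
cat >> h.py <<'E'
def st():
    s=status.observe(); m=R.from_quat(s['orientation']).as_matrix()
    print('t',s['clock'],'p',s['position'].round(4),'xyaw',np.degrees(np.arctan2(m[1,0],m[0,0])).round(1),'zax',m[:,2].round(3),'q',s['qpos'].round(2),'f',s['ft_force'].round(1),'op',round(s['opening'],4))
    return s,m
def to(p):
    s,m=st(); print('delta tool mm',(m.T@(np.array(p)-s['position'])*1000).round(1))
E
python3 -c "
from h import *
to([.584,.152,.242])"
```

```text
t 0.775 p [ 0.3695 -0.3002  0.2398] xyaw 21.8 zax [-0.    -0.002 -1.   ] q [ 0.69  0.5  -0.17  2.01  0.14  0.64 -0.75] f [ 0.8 -0.   0.2] op 0.0598
delta tool mm [ 367.  -340.3   -3. ]
```

Request:
send_rows:
  rows:
    - [[45,-42,0,0,0.5],[45,-42,0,0,0.5],[45,-42,0,0,0.5],[45,-42,0,0,0.5],[45,-42,0,0,0.5]]

```text
clock: 1.4
position: [0.5019, -0.0171, 0.2394]
orientation: [0.982, 0.189, 0.0, 0.001]
ft_force: [0.9, -1.4, -0.2]
opening: 0.0429
```

```bash
python3 -c "
from h import *
to([.584,.152,.242])"
```

```text
t 1.4 p [ 0.5019 -0.0171  0.2394] xyaw 21.7 zax [ 0.001 -0.002 -1.   ] q [ 0.02  0.53 -0.12  1.94  0.1   0.68 -1.36] f [ 0.9 -1.4 -0.2] op 0.0429
delta tool mm [ 138.9 -126.7   -2.9]
```

Request:
send_rows:
  rows:
    - [[44,-40,0,0,0.5],[44,-40,0,0,0.5],[40,-37,0,0,0.5],[0,0,0,-10.5,0.5],[0,0,0,-10.5,0.5]]

```text
clock: 2.02
position: [0.5795, 0.1531, 0.2377]
orientation: [0.929, 0.37, 0.001, 0.0]
ft_force: [0.2, -0.9, -0.1]
opening: 0.0427
```

```bash
cat >> h.py <<'E'
def wrist(name):
    s,m=st(); d=save('wrist',name); T=np.eye(4);T[:3,:3]=m;T[:3,3]=s['position']; d['world_to_cam']=np.linalg.inv(T@d['mount']); np.savez(f'pics/{name}.npz',**d); return d
E
python3 -c "
from h import *
to([.584,.152,.242]);wrist('w1')"
```

```text
t 2.025 p [0.5795 0.1531 0.2377] xyaw 43.5 zax [ 0.001  0.    -1.   ] q [-0.22  0.66 -0.21  1.65  0.17  0.85 -1.31] f [ 0.2 -0.9 -0.1] op 0.0427
delta tool mm [ 2.5  3.9 -4.3]
t 2.025 p [0.5795 0.1531 0.2377] xyaw 43.5 zax [ 0.001  0.    -1.   ] q [-0.22  0.66 -0.21  1.65  0.17  0.85 -1.31] f [ 0.2 -0.9 -0.1] op 0.0427
```

View pics/w1.png

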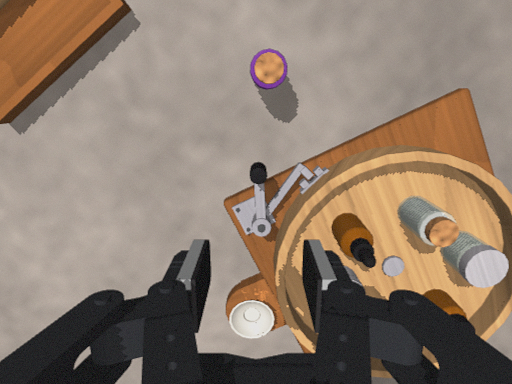

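Run:
```python
from h import *
d=dict(np.load('pics/w1.npz'))
k=at(d,258.5,170,.079);b=at(d,261.5,229,.055);e=k-b
print('knob',k,'boss',b,np.hypot(*e[:2]),np.degrees(np.arctan2(e[1],e[0])))
P=cloud(d);c=d['color'].astype(int);C=np.array([.604,-.03]);from scipy.optimize import least_squares
r=np.hypot(P[...,0]-C[0],P[...,1]-C[1]);m=(r<.15)&(r>.1)&(abs(P[...,2]-.064)<.004)&(c[...,0]-c[...,2]>35);Q=P[m]
s=least_squares(lambda x:np.hypot(Q[:,0]-x[0],Q[:,1]-x[1])-x[2],[*C,.125],loss='soft_l1',f_scale=.003).x
print(len(Q),s)
for n,u,v,h in [('dish',251,318,.033),('hub',393,266,.045),('bulb',367,258,.122),('corner',226,201,.018),('corner2',466,90,.018)]:
    p=at(d,u,v,h);e=p[:2]-s[:2];print(n,p.round(4),np.hypot(*e).round(4),np.degrees(np.arctan2(e[1],e[0])).round(1))
```

```text
knob [0.58671918 0.15696861 0.079     ] boss [0.54086368 0.10895475 0.055     ] 0.06639319958975114 46.31718548775808
4953 [ 0.60445495 -0.0266447   0.12354639]
dish [0.4443 0.0333 0.033 ] 0.171 159.5
hub [ 0.6044 -0.027   0.045 ] 0.0003 -102.7
bulb [0.6011 0.0487 0.122 ] 0.0755 92.6
corner [0.5273 0.1492 0.018 ] 0.192 113.7
corner2 [0.7794 0.0526 0.018 ] 0.1921 24.4
```

Request:
send_rows:
  rows:
    - [[5,3,0,0,0.5],[0,0,50,0,0.5],[0,0,50,0,0.5],[0,0,35,0,0.5],[0,0,0,0,0.5]]

```text
clock: 2.7
position: [0.5892, 0.154, 0.1002]
orientation: [0.931, 0.365, 0.003, 0.0]
ft_force: [-0.0, -0.0, 0.6]
opening: 0.0429
```

```bash
python3 -c "
from h import *
to([.585,.154,.066]);wrist('w2')"
```

```text
t 2.7 p [0.5892 0.154  0.1002] xyaw 42.8 zax [ 0.006  0.001 -1.   ] q [-0.24  0.86 -0.16  1.73  0.23  0.56 -1.36] f [-0.  -0.   0.6] op 0.0429
delta tool mm [-3.3 -2.9 34.2]
t 2.7 p [0.5892 0.154  0.1002] xyaw 42.8 zax [ 0.006  0.001 -1.   ] q [-0.24  0.86 -0.16  1.73  0.23  0.56 -1.36] f [-0.  -0.   0.6] op 0.0429
```

View pics/w2.png

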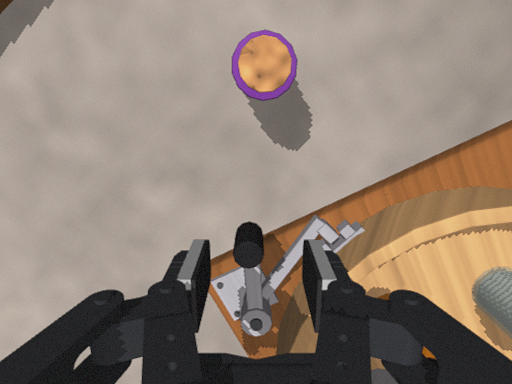

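Request:
send_rows:
  rows:
    - [[-3,-3,20,0,0.5],[0,0,14,0,0.5],[0,0,0,0,0.6],[0,0,0,0,0.6],[0,0,0,0,0.6]]

```text
clock: 3.38
position: [0.5929, 0.1558, 0.0742]
orientation: [0.932, 0.363, 0.012, 0.001]
ft_force: [0.0, -0.1, -0.1]
opening: 0.0341
```

```bash
python3 -c "
from h import *
to([.585,.154,.066]);wrist('w3')"
```

```text
t 3.375 p [0.5929 0.1558 0.0742] xyaw 42.6 zax [ 0.023  0.006 -1.   ] q [-0.25  0.89 -0.14  1.75  0.24  0.49 -1.38] f [ 0.  -0.1 -0.1] op 0.0341
delta tool mm [-7.2 -4.1  8. ]
t 3.375 p [0.5929 0.1558 0.0742] xyaw 42.6 zax [ 0.023  0.006 -1.   ] q [-0.25  0.89 -0.14  1.75  0.24  0.49 -1.38] f [ 0.  -0.1 -0.1] op 0.0341
```

View pics/w3.png

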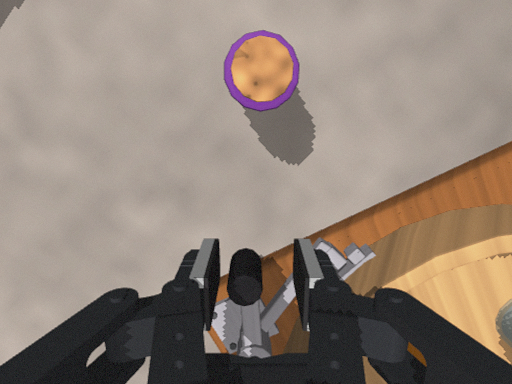

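Request:
send_rows:
  rows:
    - [[-9,-4,7,0,0.6],[-3,0,3,0,0.6],[0,-8,0,0,0.6],[0,-8,0,0,0.6],[0,-8,0,0,0.6]]

```text
clock: 4.05
position: [0.5648, 0.1664, 0.0633]
orientation: [0.932, 0.362, 0.012, 0.003]
ft_force: [1.0, -4.3, 0.1]
opening: 0.034
```

```bash
python3 -c "
from h import *
to([.585,.154,.066]);wrist('w4')"
```

```text
t 4.05 p [0.5648 0.1664 0.0633] xyaw 42.4 zax [ 0.025  0.003 -1.   ] q [-0.3   0.89 -0.11  1.83  0.24  0.41 -1.42] f [ 1.  -4.3  0.1] op 0.034
delta tool mm [ 6.6 22.8 -2.2]
t 4.05 p [0.5648 0.1664 0.0633] xyaw 42.4 zax [ 0.025  0.003 -1.   ] q [-0.3   0.89 -0.11  1.83  0.24  0.41 -1.42] f [ 1.  -4.3  0.1] op 0.034
```

View pics/w4.png

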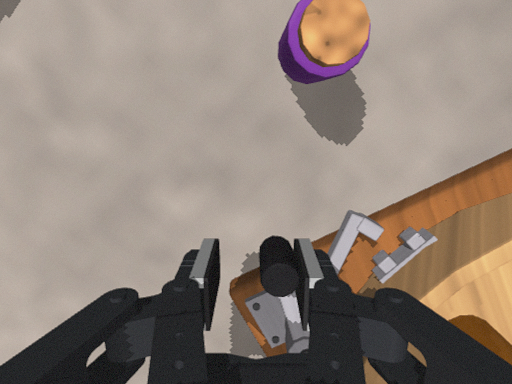

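Request:
send_rows:
  rows:
    - [[-4,-7,0,-10,0.6],[-4,-7,0,-10,0.6],[-3.5,-7.5,0,-10,0.6],[-3,-7.5,0,-10,0.6],[-3,-7.5,0,-10,0.6]]

```text
clock: 4.72
position: [0.5259, 0.1658, 0.0633]
orientation: [0.683, 0.731, 0.009, 0.011]
ft_force: [3.0, -2.3, -0.3]
opening: 0.034
```

```bash
cat >> h.py <<'E'
def lev():
    s,m=st(); e=s['position'][:2]-np.array([.542,.111]); print('lever: tcp r',np.hypot(*e).round(4),'ang',np.degrees(np.arctan2(e[1],e[0])).round(1))
E
python3 -c "
from h import *
lev();wrist('w5')"
```

```text
t 4.725 p [0.5259 0.1658 0.0633] xyaw 93.9 zax [ 0.029 -0.002 -1.   ] q [-0.24  0.87 -0.27  1.94  0.61  0.39 -0.92] f [ 3.  -2.3 -0.3] op 0.034
lever: tcp r 0.0572 ang 106.4
t 4.725 p [0.5259 0.1658 0.0633] xyaw 93.9 zax [ 0.029 -0.002 -1.   ] q [-0.24  0.87 -0.27  1.94  0.61  0.39 -0.92] f [ 3.  -2.3 -0.3] op 0.034
```

View pics/w5.png

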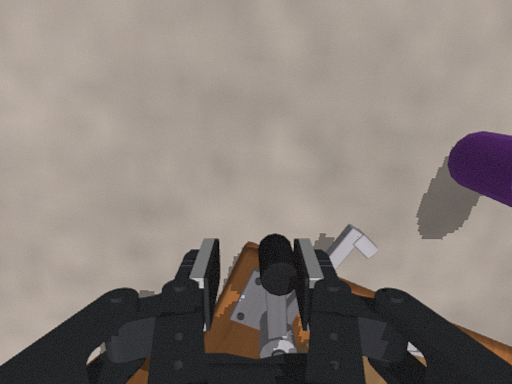

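Request:
send_rows:
  rows:
    - [[-1.5,-8,0,-9,0.6],[-1.5,-8,0,-9,0.6],[-1.5,-8,0,-9,0.6],[-1,-7,0,-8,0.6],[0,-3,0,0,0.6]]

```text
clock: 5.4
position: [0.5005, 0.1556, 0.0644]
orientation: [0.426, 0.905, 0.012, 0.016]
ft_force: [3.5, 0.4, -1.7]
opening: 0.0341
```

```bash
python3 -c "
from h import *
lev();wrist('w6')
d=save('scene','s6')
a=d['color'][130:260,160:310,::-1];cv2.imwrite('pics/s6c.png',cv2.resize(a,None,fx=4,fy=4,interpolation=cv2.INTER_CUBIC))"
```

```text
t 5.4 p [0.5005 0.1556 0.0644] xyaw 129.6 zax [ 0.039  0.008 -0.999] q [-0.18  0.86 -0.36  2.03  0.88  0.37 -0.56] f [ 3.5  0.4 -1.7] op 0.0341
lever: tcp r 0.0609 ang 133.0
t 5.4 p [0.5005 0.1556 0.0644] xyaw 129.6 zax [ 0.039  0.008 -0.999] q [-0.18  0.86 -0.36  2.03  0.88  0.37 -0.56] f [ 3.5  0.4 -1.7] op 0.0341
```

View pics/w6.png

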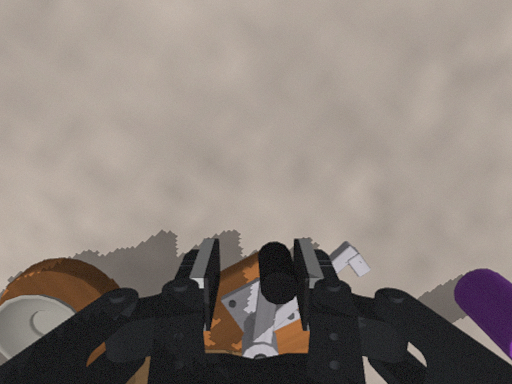

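View pics/s6c.png

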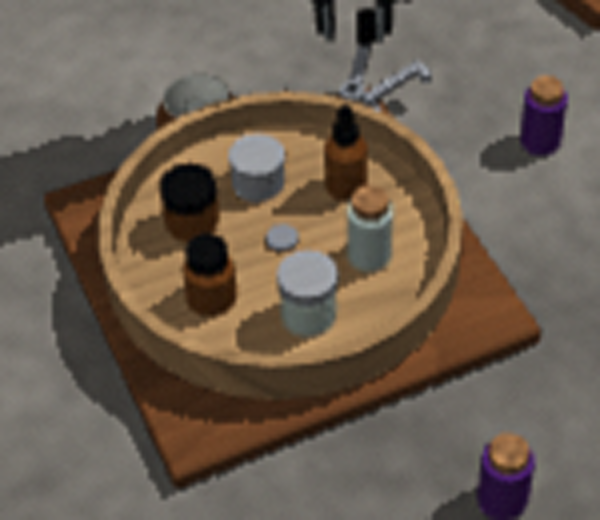

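Request:
send_rows:
  rows:
    - [[-0.5,-6,0,-3,0.6],[-0.5,-5,0,0,0.6],[-0.5,-4,0,0,0.6],[-0.5,-4,0,0,0.6],[0,0,0,0,0.6]]

```text
clock: 6.12
position: [0.4998, 0.1553, 0.0656]
orientation: [0.401, 0.916, 0.028, 0.021]
ft_force: [1.4, -0.4, -0.0]
opening: 0.0339
```

```bash
python3 -c "
from h import *
lev()"
```

```text
t 6.125 p [0.4998 0.1553 0.0656] xyaw 132.7 zax [ 0.061  0.034 -0.998] q [-0.18  0.85 -0.34  2.06  0.93  0.31 -0.55] f [ 1.4 -0.4 -0. ] op 0.0339
lever: tcp r 0.0611 ang 133.6
```

Request:
send_rows:
  rows:
    - [[0,8,0,0,0.5],[0,0,-20,0,0.5],[0,0,-40,0,0.5],[0,0,-40,0,0.5],[0,0,-20,0,0.5]]

```text
clock: 6.75
position: [0.4934, 0.1559, 0.1867]
orientation: [0.4, 0.916, 0.022, 0.016]
ft_force: [-0.0, -0.4, 0.1]
opening: 0.0426
```

```bash
python3 -c "
from h import *
lev();wrist('w7')"
```

```text
t 6.75 p [0.4934 0.1559 0.1867] xyaw 132.8 zax [ 0.047  0.027 -0.999] q [-0.01  0.68 -0.63  1.98  0.67  0.64 -0.31] f [-0.  -0.4  0.1] op 0.0426
lever: tcp r 0.0662 ang 137.2
t 6.75 p [0.4934 0.1559 0.1867] xyaw 132.8 zax [ 0.047  0.027 -0.999] q [-0.01  0.68 -0.63  1.98  0.67  0.64 -0.31] f [-0.  -0.4  0.1] op 0.0426
```

View pics/w7.png

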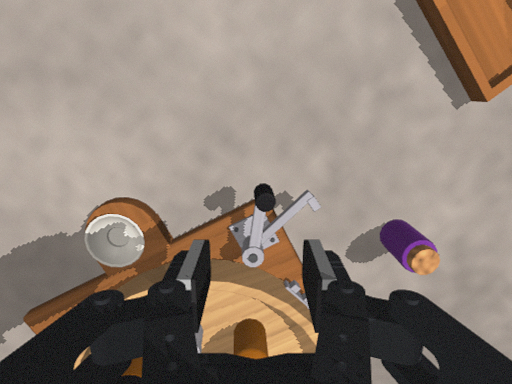

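Request:
send_rows:
  rows:
    - [[-35,-38,0,0,0.6],[-35,-38,0,0,0.6],[-35,-38,0,0,0.68],[-28,-27,0,0,0.68],[0,0,0,10,0.68]]

```text
clock: 7.42
position: [0.4778, -0.0418, 0.18]
orientation: [0.48, 0.877, 0.022, 0.011]
ft_force: [-0.4, 1.2, 0.5]
opening: 0.0274
```

Request:
send_rows:
  rows:
    - [[0,0,0,10,0.68],[0,0,0,10,0.68],[0,0,0,8,0.68],[0,0,0,0,0.68],[0,0,0,0,0.68]]

```text
clock: 8.05
position: [0.4733, -0.0428, 0.1772]
orientation: [0.684, 0.73, 0.021, 0.002]
ft_force: [0.6, 0.4, -0.1]
opening: 0.027
```

```bash
python3 -c "
from h import *
to([.480,-.038,.187]);wrist('w8')"
```

```text
t 8.05 p [ 0.4733 -0.0428  0.1772] xyaw 93.8 zax [ 0.03   0.028 -0.999] q [ 0.31  0.63 -0.47  2.09  0.53  0.5  -0.48] f [ 0.6  0.4 -0.1] op 0.027
delta tool mm [ 4.6  7.3 -9.5]
t 8.05 p [ 0.4733 -0.0428  0.1772] xyaw 93.8 zax [ 0.03   0.028 -0.999] q [ 0.31  0.63 -0.47  2.09  0.53  0.5  -0.48] f [ 0.6  0.4 -0.1] op 0.027
```

View pics/w8.png

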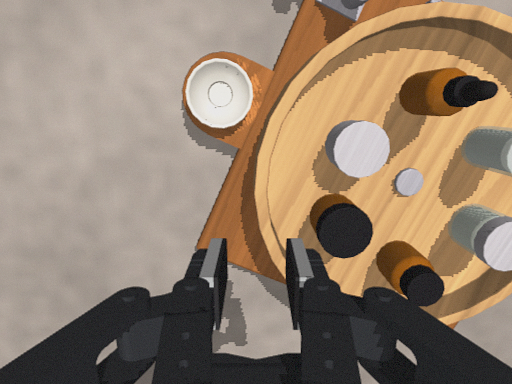

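```bash
cat >> h.py <<'E'
from scipy.optimize import least_squares
def rim(d,C=(.6044,-.0275)):
    P=cloud(d);c=d['color'].astype(int);C=np.array(C)
    r=np.hypot(P[...,0]-C[0],P[...,1]-C[1]);m=(r<.145)&(r>.1)&(abs(P[...,2]-.064)<.005)&(c[...,0]-c[...,2]>35);Q=P[m]
    return least_squares(lambda x:np.hypot(Q[:,0]-x[0],Q[:,1]-x[1])-.125,[*C],loss='soft_l1',f_scale=.003).x,len(Q)
def bear(d,L,C=(.6044,-.0275)):
    for n,u,v,h in L:
        p=at(d,u,v,h);e=p[:2]-np.array(C);print(n,p.round(4),'depth',pt(d,u,v).round(4),'r',np.hypot(*e).round(4),'ang',np.degrees(np.arctan2(e[1],e[0])).round(1))
E
python3 - <<'E'
from h import *
d=dict(np.load('pics/w8.npz'));print(rim(d))
bear(d,[('dish',220,93,.033),('hub',409,181,.045),('bulb',485,90,.122),('collar',466,91,.09),('base',417,93,.045),('rim',263,190,.064)])
E
```

```text
(array([ 0.60412936, -0.02878222]), 7626)
dish [0.4444 0.0325 0.033 ] depth [0.4436 0.0327 0.0225] r 0.1709 ang 159.5
hub [ 0.603  -0.0274  0.045 ] depth [ 0.6036 -0.0276  0.0438] r 0.0014 ang 174.3
bulb [0.5958 0.0415 0.122 ] depth [0.5974 0.0417 0.1197] r 0.0695 ang 97.1
collar [0.6057 0.0426 0.09  ] depth [0.5941 0.0413 0.1082] r 0.0701 ang 88.9
base [0.5964 0.042  0.045 ] depth [0.5847 0.0406 0.0686] r 0.0699 ang 96.6
rim [ 0.4817 -0.0368  0.064 ] depth [ 0.4817 -0.0366  0.0649] r 0.123 ang -175.7
```

Request:
send_rows:
  rows:
    - [[5,7,0,1,0.69],[0,0,30,0,0.69],[0,0,30,0,0.69],[0,0,20,0,0.69],[0,0,0,0,0.69]]

```text
clock: 8.72
position: [0.4866, -0.0326, 0.0959]
orientation: [0.69, 0.724, 0.023, 0.002]
ft_force: [0.3, -0.5, 0.3]
opening: 0.0266
```

```bash
python3 -c "
from h import *
to([.480,-.038,.057]);d=wrist('w9');print(rim(d))"
```

```text
t 8.725 p [ 0.4866 -0.0326  0.0959] xyaw 92.8 zax [ 0.035  0.03  -0.999] q [ 0.17  0.78 -0.29  2.12  0.65  0.29 -0.62] f [ 0.3 -0.5  0.3] op 0.0266
delta tool mm [-6.2 -8.3 38.5]
t 8.725 p [ 0.4866 -0.0326  0.0959] xyaw 92.8 zax [ 0.035  0.03  -0.999] q [ 0.17  0.78 -0.29  2.12  0.65  0.29 -0.62] f [ 0.3 -0.5  0.3] op 0.0266
(array([ 0.60486544, -0.02880843]), 8701)
```

View pics/w9.png

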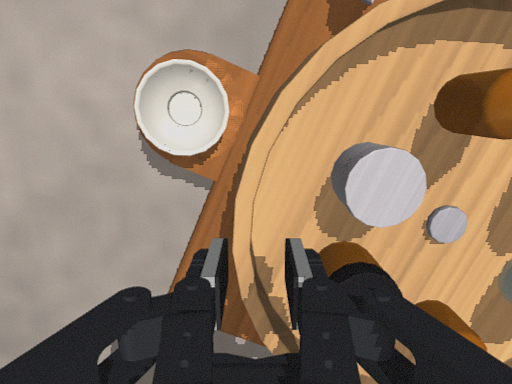

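Request:
send_rows:
  rows:
    - [[-6,-8,0,-2,0.69],[-2,-2,10,0,0.69],[0,0,0,0,0.69],[0,0,0,0,0.69],[0,0,0,0,0.69]]

```text
clock: 9.4
position: [0.4788, -0.0418, 0.0875]
orientation: [0.676, 0.736, 0.025, 0.005]
ft_force: [0.5, 0.5, -0.3]
opening: 0.0264
```

```bash
python3 -c "
from h import *
to([.480,-.038,.057]);d=wrist('w10');print(rim(d))"
```

```text
t 9.4 p [ 0.4788 -0.0418  0.0875] xyaw 94.9 zax [ 0.041  0.031 -0.999] q [ 0.17  0.79 -0.26  2.15  0.7   0.24 -0.6 ] f [ 0.5  0.5 -0.3] op 0.0264
delta tool mm [ 2.8  0.2 30.7]
t 9.4 p [ 0.4788 -0.0418  0.0875] xyaw 94.9 zax [ 0.041  0.031 -0.999] q [ 0.17  0.79 -0.26  2.15  0.7   0.24 -0.6 ] f [ 0.5  0.5 -0.3] op 0.0264
(array([ 0.60475546, -0.02856372]), 8696)
```

View pics/w10.png

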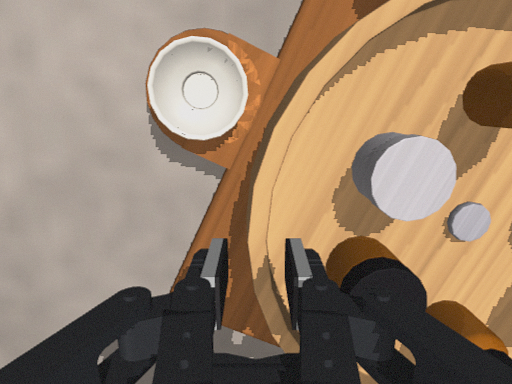

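Request:
send_rows:
  rows:
    - [[0,-1,12,0,0.69],[0,-1,12,0,0.69],[0,-1,8,0,0.69],[0,0,0,0,0.69],[0,0,0,0,0.69]]

```text
clock: 10.07
position: [0.4784, -0.0405, 0.0554]
orientation: [0.676, 0.736, 0.026, 0.005]
ft_force: [0.1, -0.3, -1.4]
opening: 0.0265
```

```bash
python3 -c "
from h import *
to([.480,-.041,.057]);d=wrist('w11');print(rim(d))"
```

```text
t 10.075 p [ 0.4784 -0.0405  0.0554] xyaw 94.9 zax [ 0.044  0.032 -0.999] q [ 0.1   0.85 -0.15  2.17  0.74  0.12 -0.64] f [ 0.1 -0.3 -1.4] op 0.0265
delta tool mm [-0.6  1.6 -1.6]
t 10.075 p [ 0.4784 -0.0405  0.0554] xyaw 94.9 zax [ 0.044  0.032 -0.999] q [ 0.1   0.85 -0.15  2.17  0.74  0.12 -0.64] f [ 0.1 -0.3 -1.4] op 0.0265
(array([ 0.60453476, -0.02855423]), 10822)
```

View pics/w11.png

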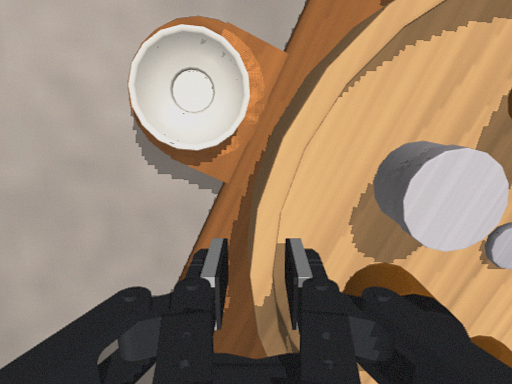

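Request:
send_rows:
  rows:
    - [[0,1,-4,0,0.7],[0,0,0,0,1],[0,0,0,0,1],[0,0,0,0,1],[0,0,0,0,1]]

```text
clock: 10.75
position: [0.4816, -0.0361, 0.0607]
orientation: [0.673, 0.739, 0.031, 0.005]
ft_force: [0.2, 2.6, 0.0]
opening: 0.0086
```

```bash
python3 -c "
from h import *
to([.480,-.041,.057]);d=wrist('w12');print(rim(d))"
```

```text
t 10.75 p [ 0.4816 -0.0361  0.0607] xyaw 95.4 zax [ 0.049  0.039 -0.998] q [ 0.11  0.84 -0.18  2.16  0.74  0.14 -0.64] f [0.2 2.6 0. ] op 0.0086
delta tool mm [-4.9 -2.2  3.4]
t 10.75 p [ 0.4816 -0.0361  0.0607] xyaw 95.4 zax [ 0.049  0.039 -0.998] q [ 0.11  0.84 -0.18  2.16  0.74  0.14 -0.64] f [0.2 2.6 0. ] op 0.0086
(array([ 0.60466768, -0.02861984]), 10455)
```

View pics/w12.png

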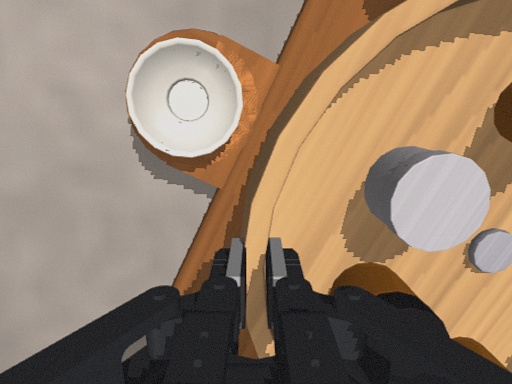

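Request:
send_rows:
  rows:
    - [[-4,0.1,0,-2,1],[-8,0.3,0,-4,1],[-8,0.3,0,-4,1],[-8,0.3,0,-4,1],[-8,0.3,0,-4,1]]

```text
clock: 11.42
position: [0.4902, -0.0747, 0.0607]
orientation: [0.544, 0.838, 0.028, 0.011]
ft_force: [0.6, 2.5, -0.8]
opening: 0.0083
```

```bash
cat >> h.py <<'E'
def rot():
    s,m=st(); e=s['position'][:2]-np.array([.6046,-.0286]); print('tcp r',np.hypot(*e).round(4),'ang',(np.degrees(np.arctan2(e[1],e[0]))%360).round(1), 'ideal yaw',(np.degrees(np.arctan2(e[1],e[0]))%360-90).round(1))
E
python3 -c "
from h import *
rot()"
```

```text
t 11.425 p [ 0.4902 -0.0747  0.0607] xyaw 114.0 zax [ 0.048  0.034 -0.998] q [ 0.26  0.85 -0.29  2.12  0.89  0.24 -0.38] f [ 0.6  2.5 -0.8] op 0.0083
tcp r 0.1233 ang 201.9 ideal yaw 111.9
```

Request:
send_rows:
  rows:
    - [[-8.5,0.3,0,-4,1],[-8.5,0.3,0,-4,1],[-8.5,0.3,0,-4,1],[-8.5,0.3,0,-4,1],[-8.5,0.3,0,-4,1]]

```text
clock: 12.05
position: [0.5136, -0.1116, 0.0607]
orientation: [0.384, 0.923, 0.026, 0.015]
ft_force: [-0.7, 5.7, -1.2]
opening: 0.008
```

```bash
python3 -c "
from h import *
rot()"
```

```text
t 12.05 p [ 0.5136 -0.1116  0.0607] xyaw 134.8 zax [ 0.048  0.036 -0.998] q [ 0.44  0.89 -0.49  2.02  0.96  0.41  0.  ] f [-0.7  5.7 -1.2] op 0.008
tcp r 0.1232 ang 222.4 ideal yaw 132.4
```

Request:
send_rows:
  rows:
    - [[-8.5,0.3,0,-4,1],[-8.5,0.3,0,-4,1],[-8.5,0.3,0,-4,1],[-8,0.3,0,-3.5,1],[0,0,0,0,1]]

```text
clock: 12.68
position: [0.539, -0.1328, 0.0607]
orientation: [0.252, 0.967, 0.024, 0.017]
ft_force: [1.6, 5.3, 1.6]
opening: 0.0087
```

```bash
python3 -c "
from h import *
rot();wrist('w13')
d=save('scene','s13');a=d['color'][130:260,160:310,::-1];cv2.imwrite('pics/s13c.png',cv2.resize(a,None,fx=4,fy=4,interpolation=cv2.INTER_CUBIC))
d=save('side','d13');a=d['color'][140:270,165:315,::-1];cv2.imwrite('pics/d13c.png',cv2.resize(a,None,fx=4,fy=4,interpolation=cv2.INTER_CUBIC))"
```

```text
t 12.675 p [ 0.539  -0.1328  0.0607] xyaw 150.8 zax [ 0.045  0.039 -0.998] q [ 0.54  0.94 -0.62  1.92  0.97  0.55  0.34] f [1.6 5.3 1.6] op 0.0087
tcp r 0.1231 ang 237.8 ideal yaw 147.8
t 12.675 p [ 0.539  -0.1328  0.0607] xyaw 150.8 zax [ 0.045  0.039 -0.998] q [ 0.54  0.94 -0.62  1.92  0.97  0.55  0.34] f [1.6 5.3 1.6] op 0.0087
```

View pics/w13.png

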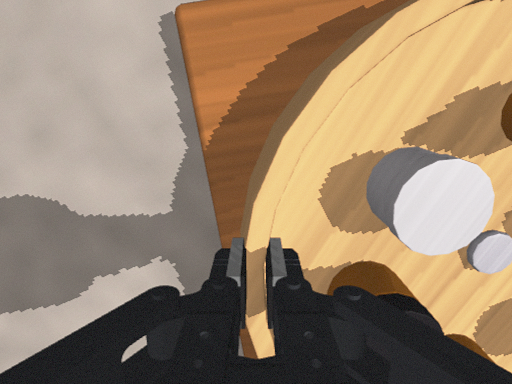

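View pics/s13c.png

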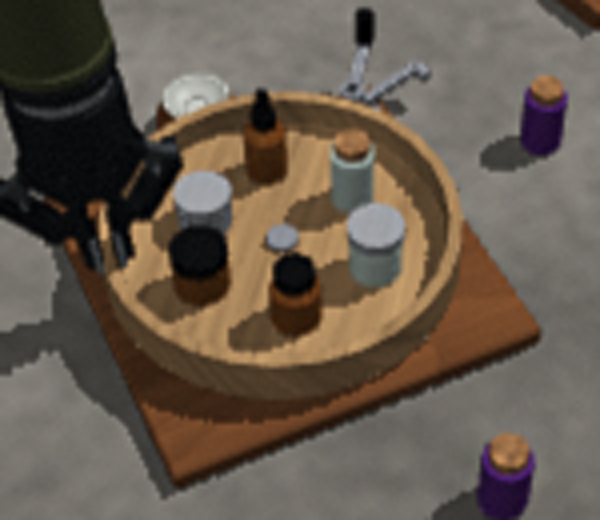

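View pics/d13c.png

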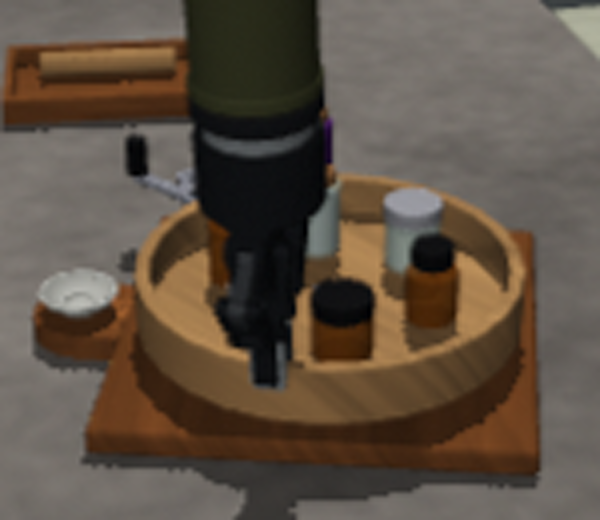

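Run:
```python
from h import *
d=dict(np.load('pics/s13.npz'));f=lambda u,v:(160+u/4-.4,130+v/4-.4)
print(rim(d))
L=[('bulbtop',*f(262,93),.12),('collar',*f(264,120),.09),('base',*f(266,174),.038),('dish',*f(196,98),.033),('hub',*f(282,238),.045)]
bear(d,L,(.6046,-.0286))
# amber pixel cloud of the dropper glass
P=cloud(d);c=d['color'].astype(int);m=np.zeros(c.shape[:2],bool);m[130+110//4:130+182//4,160+244//4:160+288//4]=1
m&=(P[...,2]>.045)&(np.hypot(P[...,0]-.6046,P[...,1]+.0286)<.1)
Q=P[m];print(len(Q)); s=least_squares(lambda x:np.hypot(Q[:,0]-x[0],Q[:,1]-x[1])-.016,[.55,.01],loss='soft_l1',f_scale=.002).x
e=s-[.6046,-.0286];print(s,np.hypot(*e),np.degrees(np.arctan2(e[1],e[0])))
```

```text
(array([ 0.60563672, -0.02968862]), 718)
bulbtop [0.5476 0.0118 0.12  ] depth [0.5456 0.0135 0.1175] r 0.0699 ang 144.7
collar [0.5456 0.0137 0.09  ] depth [0.5526 0.0076 0.0993] r 0.0726 ang 144.4
base [0.5488 0.0092 0.038 ] depth [0.558  0.0013 0.051 ] r 0.0674 ang 145.9
dish [0.4457 0.031  0.033 ] depth [0.4392 0.0361 0.0251] r 0.1697 ang 159.4
hub [ 0.6075 -0.0307  0.045 ] depth [ 0.6063 -0.0297  0.0432] r 0.0036 ang -36.7
162
[0.54509735 0.01315432] 0.07269104559613102 144.94181302553838
```

Request:
send_rows:
  rows:
    - [[-8.5,0.3,0,-4,1],[-8.5,0.3,0,-4,1],[-8.5,0.3,0,-3.5,1],[-3.5,0.1,0,-1.5,1],[0,0,0,0,1]]

```text
clock: 13.45
position: [0.5634, -0.1445, 0.0607]
orientation: [0.14, 0.99, 0.02, 0.017]
ft_force: [0.2, 3.0, 1.9]
opening: 0.0083
```

```bash
cat > chk.py <<'E'
from h import *
import sys
n=sys.argv[1]
rot()
d=save('scene','s'+n);a=d['color'][130:260,160:310,::-1];cv2.imwrite(f'pics/s{n}c.png',cv2.resize(a,None,fx=4,fy=4,interpolation=cv2.INTER_CUBIC))
E
python3 chk.py 14
```

```text
t 13.45 p [ 0.5634 -0.1445  0.0607] xyaw 163.9 zax [ 0.039  0.036 -0.999] q [ 0.59  0.98 -0.7   1.84  0.97  0.66  0.61] f [0.2 3.  1.9] op 0.0083
tcp r 0.123 ang 250.4 ideal yaw 160.4
```

View pics/s14c.png

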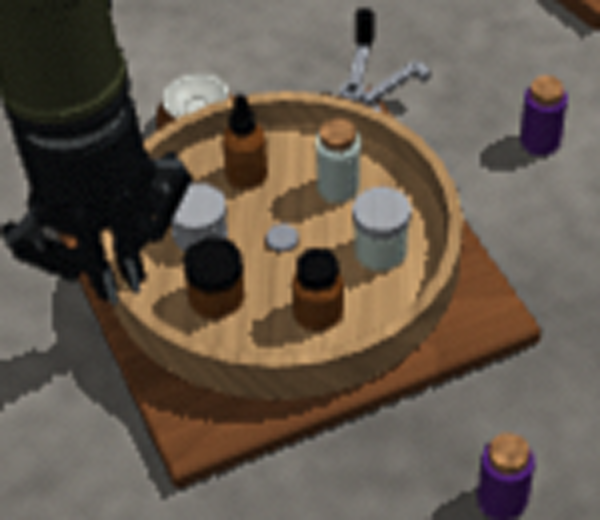

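Run:
```python
from h import *
d=dict(np.load('pics/s14.npz'));f=lambda u,v:(160+u/4-.4,130+v/4-.4)
C=(.6062,-.030)
bear(d,[('bulbtop',*f(240,98),.12),('collar',*f(243,126),.09),('base',*f(246,179),.038),('dish',*f(196,98),.033),('hub',*f(282,238),.045)],C)
P=cloud(d);m=np.zeros(P.shape[:2],bool);m[130+110//4:130+190//4,160+222//4:160+270//4]=1
m&=(P[...,2]>.045)&(np.hypot(P[...,0]-.6046,P[...,1]+.0286)<.1)
Q=P[m];s=least_squares(lambda x:np.hypot(Q[:,0]-x[0],Q[:,1]-x[1])-.016,[.55,.0],loss='soft_l1',f_scale=.002).x
e=s-C;print(s,np.hypot(*e),np.degrees(np.arctan2(e[1],e[0])))
```

```text
bulbtop [ 0.54   -0.0026  0.12  ] depth [ 0.5391 -0.0018  0.1189] r 0.0717 ang 157.5
collar [ 0.539  -0.0011  0.09  ] depth [ 0.5465 -0.0074  0.0998] r 0.0731 ang 156.7
base [ 0.5417 -0.0047  0.038 ] depth [ 0.5528 -0.014   0.0536] r 0.0693 ang 158.6
dish [0.4457 0.031  0.033 ] depth [0.4359 0.0386 0.0212] r 0.1717 ang 159.2
hub [ 0.6075 -0.0307  0.045 ] depth [ 0.6038 -0.0274  0.0392] r 0.0014 ang -30.1
[ 0.53774889 -0.000782  ] 0.07442611418973043 156.88503646931608
```

Request:
send_rows:
  rows:
    - [[-4,0.1,0,-1,1],[0,0,0,0,1],[0,0,0,0,1],[0,0,0,0,1],[0,0,0,0,1]]

```text
clock: 14.12
position: [0.5659, -0.1454, 0.0607]
orientation: [0.131, 0.991, 0.02, 0.016]
ft_force: [1.3, 3.3, 1.0]
opening: 0.0084
```

```bash
python3 chk.py 15
python3 - <<'E'
from h import *
d=dict(np.load('pics/s15.npz'));f=lambda u,v:(160+u/4-.4,130+v/4-.4)
C=(.6062,-.030)
P=cloud(d);m=np.zeros(P.shape[:2],bool);m[130+110//4:130+190//4,160+216//4:160+266//4]=1
m&=(P[...,2]>.045)&(np.hypot(P[...,0]-.6046,P[...,1]+.0286)<.1)
Q=P[m];s=least_squares(lambda x:np.hypot(Q[:,0]-x[0],Q[:,1]-x[1])-.016,[.55,.0],loss='soft_l1',f_scale=.002).x
e=s-C;print(s,np.hypot(*e),np.degrees(np.arctan2(e[1],e[0])))
k=at(d,*f(365,13),.079);b=at(d,*f(352,90),.055);g=k-b;print('lever',np.hypot(*g[:2]),np.degrees(np.arctan2(g[1],g[0]))-44.3)
E
```

```text
t 14.125 p [ 0.5659 -0.1454  0.0607] xyaw 164.9 zax [ 0.037  0.035 -0.999] q [ 0.59  0.99 -0.71  1.82  0.96  0.67  0.63] f [1.3 3.3 1. ] op 0.0084
tcp r 0.123 ang 251.7 ideal yaw 161.7
[ 0.53651766 -0.00186679] 0.07514723302905638 158.01433752372859
lever 0.06397929721860751 80.26233059682905
```

View pics/s15c.png

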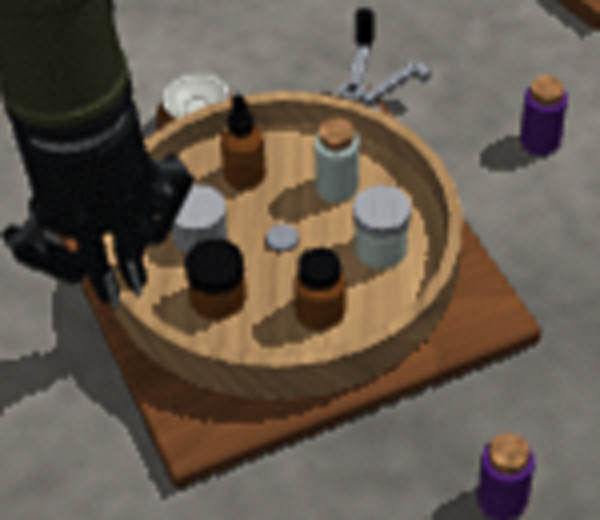

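```bash
python3 -c "
from h import *
rot();print(status.observe()['dq'].round(4));ticket.sign_off()"
```

```text
t 14.175 p [ 0.5659 -0.1453  0.0607] xyaw 164.9 zax [ 0.037  0.035 -0.999] q [ 0.59  0.99 -0.71  1.82  0.96  0.67  0.63] f [0.7 4.4 1. ] op 0.0085
tcp r 0.123 ang 251.7 ideal yaw 161.7
[-0.0007 -0.0005 -0.0016  0.0005 -0.0007  0.0003  0.0001]
the job is handed in; nothing more can be done
```

I swung the lever open to its stop, gripped the turntable's rim at the front and turned it about 68° anticlockwise. The dropper bottle now stands behind the dish. I handed the job in at 14.2 s with the gripper still closed on the rim and the arm at rest.

- **Dropper bottle:** in the last scene picture it is about 1–1.5° off the front centre line, roughly 2 mm, on a radius of about 75 mm. The limit is 14 mm.
- **Lever:** measured at about 80° (1.40 rad), fully open.
- **Hold on the rim:** the tool point is at 123 mm radius, and the opening reads 8.5 mm on the nominally 10 mm rim. I did not measure the contact force on the rim directly.
- **Other objects:** all six jars are upright, and the dish measured in the same place up to the last small turn. The mortar and tray were not measured again at the end, but the arm never came near them.

**Disagreements:** the cameras differed by 2–3 mm on the turntable's centre, and by a few degrees on where the bottle started. The last correction was therefore made from the scene picture alone. The tool also picked up a tilt of about 3°, which I left because the moves cannot correct it.

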